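# Put the tube carrier and clamp collar back on the mixer's leaning spindle

### The job

Put the blood-tube mixer back together: lift the washed tube carrier up off its drying stand and slide it, hub outwards, down the mixer's leaning spindle until it sits fully home on the flange; then slide the loose black clamp collar down the spindle until it sits flush on the carrier's hub. Do it gently, do not slam either part home, and do not knock over or push away the specimen pots standing around.

Things in the scene. Friction and masses are not known exactly. Their poses are not given: they have to be found in the camera images.
- carrier: Tube carrier, aluminium, 280 g: flat disc 120 mm across, 10 mm thick, 12 dark tube holes near its rim; on its upper face a central hub 44 mm across rises 34 mm (44 mm overall height). A 24 mm bore runs right through. Origin: centre of the bore at the disc's underside; z along the bore towards the hub's end. Starts on the drying stand, disc level, hub up.
- collar: Clamp collar, black ribbed plastic ring, 140 g: 56 mm across (57 over the ribs), 36 mm high, 24 mm bore right through, both ends alike. Origin: centre of its underside, z along the bore. It starts lying flat on the worktop.
- stand: Drying stand, fixed to the bench: steel foot 110 mm across and 10 mm high, a white column 40 mm across up to 50 mm height, and above it an upright steel peg 16 mm across reaching 116 mm height. Origin: centre of the foot's underside, z up. The carrier rests on the column's top, around the peg.
- peg_tip (a point): Top end of the drying stand's peg: the carrier's underside must be lifted above this before it moves sideways.
- spindle: Spindle of the tube mixer (fixed white box 150 x 130 mm, 66 mm high). z runs up along it, leaning 30 deg from vertical towards the mixer's front, roughly to the robot. Origin: on its axis at the upper face of its 60 mm flange, 130 mm above the bench. Shaft 20 mm across, 70 mm long from the flange, last 9 mm tapering to 13. The carrier is home with its origin here, z axes aligned.
- collar_seat (a point): Point on the spindle's axis, 44 mm out from the flange, with the spindle's orientation: where the collar's origin comes when it sits on the hub of a fully seated carrier. The shaft reaches 26 mm into the collar.
- pot_a: Bystander, leave it alone: white-lidded specimen pot, 62 mm across, 58 mm high; origin at the centre of its underside.
- pot_b: Bystander, leave it alone: red-lidded specimen pot, 62 mm across, 58 mm high; origin at the centre of its underside.
- pot_c: Bystander, leave it alone: green-lidded specimen pot, 62 mm across, 58 mm high; origin at the centre of its underside.
Not all that is in view belongs to the job. Several things look just like the collar: the one meant starts nearest to the robot's base.

How it is judged:
By the outcome, as a careful person would: the job done as asked, in the order asked, and still so for the second after the job is handed in, with the robot touching nothing.
It also fails if it takes over 70 s, if anything falls off the work surface, if the arm or the gripper's body presses on something with over 40 N, if the wrist force passes 120 N, or if a joint passes its speed limit or range.

### The arm

A 6-joint arm with a two-finger parallel gripper is mounted at the origin on the work surface. World frame = base frame: x ahead of the robot, y to its left, z up, the work surface at z = 0. Lengths are in m, angles in rad, forces in N, time in s.
With the tool pointing down it reaches from about 0.3 to 0.875 m from the base axis. Payload 6.4 kg.
Tool frame: the origin (TCP) lies midway between the tips of the shut fingers; the grasp point (between the pads) lies behind it (bot.grip_point_offset is the z of the grasp point in the tool frame, in m); z points along the fingers, y is the line along which they close (so a half turn about z gives the same grasp; the last joint's range is limited). The gripper opens to 88 mm and grips with 3 to 60 N. Pads are 18 mm wide; open, the fingers measure 123 mm over their backs; the gripper's body (75 mm by 187 mm) begins 45 mm behind the grasp point.
Start: joints at [-1.462, 0.181, 1.607, -0, 1.354, -0.206], TCP at [0.178, -0.547, 0.239] pointing down, gripper open.
Joint ranges: [-2.99, 2.99], [-0.89, 2.07], [0.3, 2.58], [-1.14, 4.28], [0, 2.63], [-3.12, 3.12]. Speed limits (rad/s): [2.57, 2.57, 3.01, 3.14, 3.14, 3.14].

### API

Orientations are given as a unit quaternion [x, y, z, w].
In Python, from plant import bot, vision, order gives the robot as it stands. The module is installed in compiled form; this text tells all that it offers.
- The arm moves only by the tool jog_arm, never from a script. Its argument "rows" is text: rows parted by semicolons, each of 7 numbers parted by spaces: the shift along the tool's x, y, z in units of 0.04 m (1.0 is 0.04 m), then the turn, a rotation vector about the tool's x, y, z in units of 0.08 rad (1.0 is 0.08 rad), then the opening, from 0 (shut) to 1 (fully open). A call has exactly 8 rows; each row shifts and turns the commanded pose from where the row before left it, along the tool's axes as they then stand; what a row does not reach is not made up. A row lasts 1/12 s, in which the tool goes at most 41.7 mm and 7.16 degrees, less where a joint would pass 70% of its speed; a pose out of reach is approached as far as the arm can. A call with a number of a shift or a turn outside -1 to 1 is refused whole. A call with a gripper value outside its range is refused whole. The fingers move at their own pace and stop on an object; "newtons" is the grip in N (left out, the last holds). Time passes only in rows, so rows that do not move let the fingers close, or fill a call up. It gives the time, the measured TCP pose, the force, the opening and the grip force at its end, in the units of the state.
- bot.state(): the state, without advancing time (a new reading comes with each control period).
- vision.get_image(name): name is "scene" or "top" or "wrist"; returns (picture, depth): 400x640x3 uint8, red, green, blue; 400x640 float32, m along the optical axis (not along the pixel's ray), 0 where there is no reading.
- vision.camera_model(name): a dict with "fov_y" (degrees; the focal length in pixels is half the picture's height over the tangent of half this angle, whatever the lens; pixels are square), "cx", "cy" (the principal point, pixels), "R" (3x3) and "t" (3): a world point X has camera coordinates R X + t; the wrist camera has in their place "mount" (4x4, takes a point from camera to tool coordinates, whose origin is the TCP and whose axes are the flange's). Camera axes: x right, y down, z forward; pixel columns grow to the right and rows downward; lengths in m; the calibration is good to about 2 mm. The wrist camera is an equidistant fisheye: a pixel r from the principal point sees the ray r / f radians off the axis. A picture is of the moment at which its call begins: read the wrist's pose just before it. camera_model takes no time and is no camera call.
- order.sign_off(): hands the job in; it is judged then, once.
The state is a dict: "clock": time; "qpos": joint angles; "qvel": joint speeds; "effort": joint torques, N m; "ee_pos": TCP position; "ee_rot": TCP orientation; "contact_force": force on the tool from outside, world axes, zero at the start; "ft_torque": the same for the moment, N m; "gripper_width": opening from 0.0 (shut) to 1.0 (fully open); "grip_force": force on a finger pad.
Only numpy, scipy, OpenCV 4.12 (cv2) and the standard library are available. Lean on these libraries where they do the work, as an engineer would, in place of code of your own. Each camera call takes 0.05 s, during which the arm holds its last target. There are 200 camera calls.

## Working session

There is one attempt and no reset: what is moved stays moved. The work goes in short steps, Python scripts to look and compute and a tool call to move; the robot and the scene stay as the last step left them, time stands still between calls to the robot, and variables do not carry over. Pictures are saved under pics/ and viewed, at most 12 in all, crops included, and the job is handed in when it is done.

Besides the shell and the picture viewer there is one more tool, called after ">>>" by a JSON object that holds its "method" and its "body", one argument or row to a line. jog_arm: Moves the arm, as the interface text tells. Shifts and turns lie within -1 to 1; 1 stands for 0.04 m of shift or 0.08 rad of turn. Its arguments: {"type":"object","properties":{"rows":{"type":"string"},"newtons":{"type":"number"}},"required":["rows"]}

```bash
mkdir -p pics; cat > h.py <<'E'
import numpy as np, cv2
from plant import bot, vision, order
from scipy.spatial.transform import Rotation as Ro
def grab(n):
    s=bot.state(); im,d=vision.get_image(n); np.savez('pics/%s_%.2f.npz'%(n,s['clock']),im=im,d=d); np.savez('last_%s.npz'%n,im=im,d=d); return im,d
def cloud(n,d):
    m=vision.camera_model(n); f=200/np.tan(np.radians(m['fov_y'])/2)
    v,u=np.mgrid[:400,:640]; P=np.stack([(u-m['cx'])/f*d,(v-m['cy'])/f*d,d],-1)
    return (P-np.array(m['t']))@np.array(m['R'])
E
python3 - <<'E'
from h import *
a,d=grab('scene'); b,e=grab('top')
cv2.imwrite('pics/a1.png',a[:,:,::-1]); cv2.imwrite('pics/b1.png',b[:,:,::-1])
print(bot.state(), bot.grip_point_offset)
for n in('scene','top','wrist'): print(vision.camera_model(n))
E
```

```text
{'clock': 0.1, 'qpos': array([-1.46226571e+00,  1.81419661e-01,  1.60787766e+00, -5.28537616e-05,
        1.35376483e+00, -2.06278270e-01]), 'qvel': array([-1.90441338e-03, -1.51227312e-03, -3.29532242e-03,  1.36492142e-05,
       -8.22225004e-04, -7.25403934e-04]), 'effort': array([ 4.31764438e-04, -4.34817302e+01, -3.42694974e+01,  7.03204656e-02,
        3.40035826e-02, -3.50528796e-05]), 'ee_pos': array([ 0.17800212, -0.54627176,  0.23794136]), 'ee_rot': array([ 9.87636315e-01,  1.56760865e-01,  1.01236966e-05, -7.35130757e-04]), 'contact_force': array([0.02931638, 0.30668673, 1.01601746]), 'ft_torque': array([ 0.02229481,  0.00355265, -0.02456949]), 'grip_force': 0.0, 'gripper_width': 0.9991359906944408} -0.0187
{'fov_y': 44.36280249274265, 'cx': 321.6455498167067, 'cy': 192.4932966741598, 'R': array([[ 0.5369626 ,  0.84356919, -0.00788567],
       [ 0.71394105, -0.45938941, -0.52844068],
       [-0.44939887,  0.27812298, -0.84893361]]), 't': array([-0.31919722, -0.37922412,  1.29444443])}
{'fov_y': 55.34901728313528, 'cx': 322.6241500162242, 'cy': 200.56553601009884, 'R': array([[ 8.92250306e-04, -9.99964109e-01,  8.42520279e-03],
       [-9.87797614e-01, -2.19347742e-03, -1.55727524e-01],
       [ 1.55740415e-01, -8.18344729e-03, -9.87764119e-01]]), 't': array([-0.01077689,  0.62452024,  0.80931011])}
{'fov_y': 65.70646984690485, 'cx': 323.6431094849238, 'cy': 201.12778659142285, 'mount': array([[ 1.16702346e-03, -9.49182584e-01, -3.14723785e-01,
         8.29378538e-02],
       [ 9.99998870e-01,  8.09384653e-04,  1.26704222e-03,
        -3.48615604e-04],
       [-9.47921807e-04, -3.14724908e-01,  9.49182456e-01,
        -1.46236106e-01],
       [ 0.00000000e+00,  0.00000000e+00,  0.00000000e+00,
         1.00000000e+00]])}
```

View pics/a1.png

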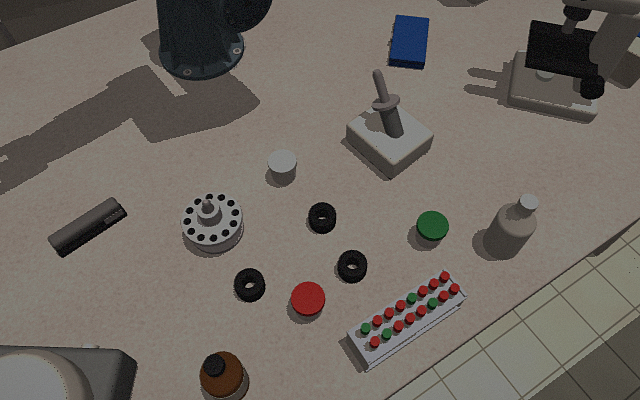

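View pics/b1.png

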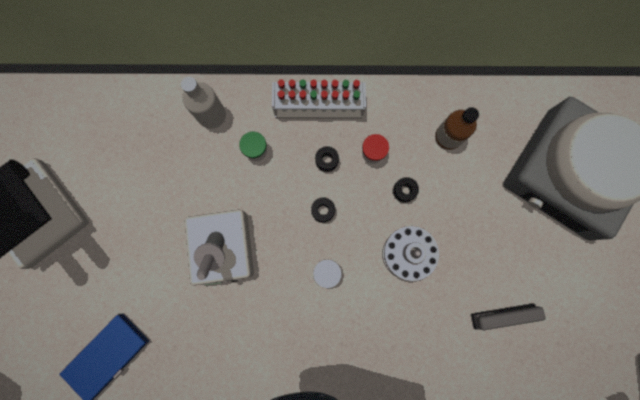

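Scene view: the carrier on its stand is at (212,220), the mixer spindle at (385,100). The collar look-alikes are at (322,217), (249,284) and (352,265). In the top view they are at (323,210), (406,190) and (327,159); (323,210) looks nearest to the base, and I'll measure to confirm.

```bash
cat > m.py <<'E'
from h import *
def ray(n,u,v):
    m=vision.camera_model(n); f=200/np.tan(np.radians(m['fov_y'])/2); R=np.array(m['R'])
    return -R.T@m['t'], R.T@np.array([(u-m['cx'])/f,(v-m['cy'])/f,1])
def onz(n,u,v,z):
    o,d=ray(n,u,v); return (o+d*(z-o[2])/d[2]).round(4)
E
python3 - <<'E'
from m import *
D={n:np.load('last_%s.npz'%n) for n in('scene','top')}
C={n:cloud(n,D[n]['d']) for n in D}
for n in C:
    P=C[n]; im=D[n]['im']; dk=(im.max(2)<60)
    seeds={'scene':[(322,217),(249,284),(352,265)],'top':[(323,210),(406,190),(327,159)]}[n]
    for u,v in seeds:
        w=np.zeros((400,640),bool); w[v-18:v+19,u-18:u+19]=1
        k=w&(P[...,2]>.03)&(P[...,2]<.045)&(D[n]['d']>0)
        y,x=np.nonzero(k); q=P[k]
        c,r=cv2.minEnclosingCircle(q[:,:2].astype('f4'))
        print(n,'ring',u,v,k.sum(),np.median(q[:,2]).round(4),np.round(c,4),round(r,4))
    # carrier disc & hub
    u,v={'scene':(212,220),'top':(411,253)}[n]
    w=np.zeros((400,640),bool); w[v-40:v+41,u-40:u+41]=1
    for lo,hi in((.052,.066),(.088,.1),(.1,.13)):
        k=w&(P[...,2]>lo)&(P[...,2]<hi)&(D[n]['d']>0); q=P[k]
        c,r=cv2.minEnclosingCircle(q[:,:2].astype('f4')); print(n,'carrier',lo,k.sum(),np.median(q[:,2]).round(4),np.round(c,4),round(r,4),q.mean(0).round(4))
    # spindle
    u,v={'scene':(388,110),'top':(215,250)}[n]
    w=np.zeros((400,640),bool); w[v-60:v+61,u-50:u+51]=1
    for z in np.arange(.07,.2,.01):
        k=w&(P[...,2]>z)&(P[...,2]<z+.01)&(D[n]['d']>0)
        if k.sum(): print(n,'spin',z.round(3),k.sum(),P[k].mean(0).round(4),np.ptp(P[k],0).round(4))
for n,(u0,v0) in {'scene':(390,115),'top':(215,245)}.items():
    im=D[n]['im'][v0-60:v0+60,u0-60:u0+60,::-1]; cv2.imwrite('pics/sp_%s.png'%n,im)
t=[cv2.resize(cv2.imread('pics/sp_%s.png'%n),(400,400),interpolation=cv2.INTER_CUBIC) for n in D]
cv2.imwrite('pics/c2.png',np.hstack(t))
E
```

```text
scene ring 322 217 451 0.0339 [ 0.61   -0.0095] 0.0287
scene ring 249 284 550 0.0338 [ 0.6577 -0.2027] 0.0285
scene ring 352 265 522 0.0341 [ 0.7309 -0.0184] 0.0285
scene carrier 0.052 2104 0.0578 [ 0.5097 -0.2028] 0.0613 [ 0.5171 -0.2045  0.0578]
scene carrier 0.088 262 0.0916 [ 0.5107 -0.2028] 0.0226 [ 0.5136 -0.2034  0.0918]
scene carrier 0.1 65 0.1096 [ 0.5091 -0.2008] 0.0082 [ 0.5112 -0.2015  0.1091]
scene spin 0.07 82 [0.5439 0.2165 0.0748] [0.0328 0.0668 0.0096]
scene spin 0.08 95 [0.5378 0.2151 0.085 ] [0.0335 0.0382 0.0098]
scene spin 0.09 83 [0.5319 0.2144 0.0951] [0.0345 0.0342 0.0099]
scene spin 0.1 91 [0.5263 0.2138 0.1051] [0.0336 0.0354 0.0098]
scene spin 0.11 111 [0.5117 0.2121 0.1154] [0.0583 0.0456 0.0099]
scene spin 0.12 117 [0.5039 0.2098 0.1251] [0.0455 0.0586 0.0099]
scene spin 0.13 195 [0.5114 0.2156 0.1356] [0.0361 0.0545 0.0099]
scene spin 0.14 81 [0.5062 0.2161 0.1436] [0.0443 0.0359 0.0097]
scene spin 0.15 51 [0.4907 0.2128 0.155 ] [0.0192 0.0187 0.0098]
scene spin 0.16 53 [0.4847 0.2117 0.1649] [0.0221 0.019  0.0098]
scene spin 0.17 48 [0.4793 0.2107 0.174
[... 668 characters left out ...]
0099]
top spin 0.09 43 [0.5338 0.2161 0.0956] [0.0233 0.0342 0.0099]
top spin 0.1 44 [0.5289 0.2149 0.105 ] [0.0185 0.0293 0.0096]
top spin 0.11 40 [0.4891 0.2091 0.116 ] [0.0563 0.0264 0.0095]
top spin 0.12 154 [0.4901 0.2106 0.1254] [0.0296 0.0587 0.0099]
top spin 0.13 253 [0.5064 0.216  0.1356] [0.0331 0.0564 0.0099]
top spin 0.14 129 [0.5122 0.2185 0.1432] [0.0426 0.0429 0.0098]
top spin 0.15 33 [0.4897 0.2119 0.155 ] [0.0189 0.0193 0.0094]
top spin 0.16 35 [0.4847 0.2115 0.1654] [0.0167 0.0173 0.0098]
top spin 0.17 40 [0.4785 0.2108 0.1751] [0.0235 0.0181 0.0099]
top spin 0.18 63 [0.469  0.2106 0.186 ] [0.0215 0.0192 0.0099]
top spin 0.19 46 [0.4661 0.2122 0.1921] [0.016  0.0124 0.0061]
```

View pics/c2.png

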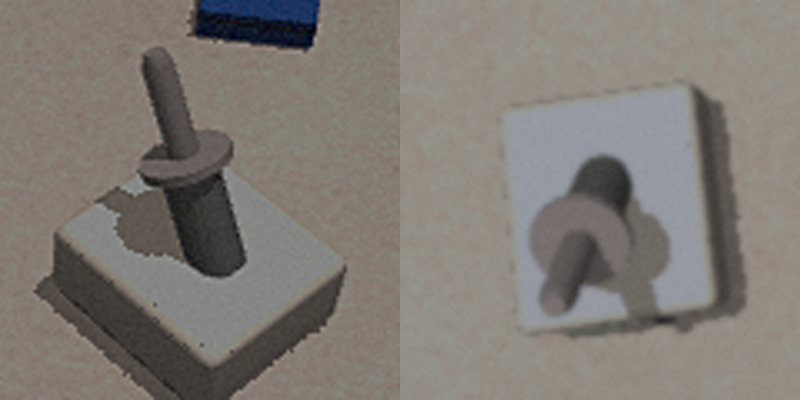

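The crops show the shaft, the flange and the spindle's lean towards the robot. Of the three rings, the one at top (323,210), scene (322,217), measures (0.608,-0.010), which is 0.61 m from the base. The others are at 0.69 m and 0.73 m, so this is the collar meant. Next I fit the spindle and plan the first move.

```bash
cat >> m.py <<'E'
def go(pos,R):
    """print tool-frame deltas (jog units, shift first in current axes / turn) from measured pose to target"""
    s=bot.state(); R0=Ro.from_quat(s['ee_rot']); R=R if R is not None else R0
    w=(R0.inv()*R).as_rotvec()/.08; d=np.array(pos)-s['ee_pos']
    print('turn',w.round(2),'| shift now-axes',(R0.inv().apply(d)/.04).round(3),'| shift target-axes',(R.inv().apply(d)/.04).round(3),'pos',s['ee_pos'].round(4),'t',s['clock'])
def frame(z,xhint):
    z=np.array(z)/np.linalg.norm(z); x=np.array(xhint)-np.dot(xhint,z)*z; x/=np.linalg.norm(x)
    return Ro.from_matrix(np.stack([x,np.cross(z,x),z],1))
E
python3 - <<'E'
from m import *
from scipy.optimize import least_squares as LS
pts={}
for n,(u,v) in {'scene':(388,110),'top':(215,250)}.items():
    D=np.load('last_%s.npz'%n); P=cloud(n,D['d']).copy()
    P=P+(np.array([0,0,.0021]) if n=='scene' else 0)
    w=np.zeros((400,640),bool); w[v-60:v+61,u-50:u+51]=1
    pts[n]=P[w&(P[...,2]>.118)&(P[...,2]<.197)&(D['d']>0)]
def fit(q):
  def ax(p):
    az=p[2]; t=np.radians(30); a=np.array([np.sin(t)*np.cos(az),np.sin(t)*np.sin(az),np.cos(t)]); return np.array([p[0],p[1],.13]),a
  def f(p):
    o,a=ax(p); h=(q-o)@a; r=np.linalg.norm(q-o-h[:,None]*a,axis=1)
    sh=(h>.006)&(h<.058); fl=(abs(h)<.006)&(r>.013)&(r<.0285); 
    out=np.zeros(len(q)); out[sh]=np.clip(r[sh]-.01,-.006,.006); out[fl]=h[fl]
    out[~sh&~fl]=0; rim=(h<-.0005)&(h>-.006)&(r>.0285)
    out[rim]=np.clip(r[rim]-.03,-.004,.004); return out
  best=min((LS(f,[x0,.213,az],diff_step=1e-4,x_scale=[.01,.01,.1],loss='soft_l1',f_scale=.001) for x0 in(.495,.50,.505,.51) for az in(3.1,3.2,3.3)),key=lambda s:s.cost)
  o,a=ax(best.x); h=(q-o)@a
  print(best.x.round(4),best.cost, 'a',a.round(4),'hmax',np.sort(h)[-5:].round(4),'flange h med',np.median(h[(h>-.005)&(h<.005)]).round(4))
for n in pts: fit(pts[n])
fit(np.vstack(list(pts.values())))
for n,v in pts.items(): # shaft-midline: lateral centroid
    k=v[v[:,2]>.152]; c=k.mean(0); print(n,np.linalg.svd(k-c)[2][0].round(3),c.round(4))
D=np.load('last_top.npz'); P=cloud('top',D['d']); k=(abs(P[...,2]-.066)<.005)&(D['d']>0); k[:, :150]=0;k[:,270:]=0;k[:190]=0;k[300:]=0
print('box',cv2.minAreaRect(P[k][:,:2].astype('f4')*1000))
go([.5083,-.2033,.16],frame([0,0,-1],[1,.1,0]))
im=D['im'][130:290,290:460,::-1]; cv2.imwrite('pics/d1.png',cv2.resize(im,None,fx=3.5,fy=3.5,interpolation=2))
E
```

```text
[0.4975 0.2184 3.3002] 0.00022392427526568283 a [-0.4937 -0.079   0.866 ] hmax [0.0703 0.0703 0.0703 0.0703 0.0704] flange h med 0.0001
[0.4964 0.2174 3.2864] 0.0001879442399782751 a [-0.4948 -0.0721  0.866 ] hmax [0.0717 0.0718 0.072  0.0721 0.0722] flange h med -0.0001
[0.497  0.2179 3.2908] 0.0004770223406458511 a [-0.4944 -0.0743  0.866 ] hmax [0.0721 0.0721 0.0724 0.0724 0.0725] flange h med 0.0001
scene [ 0.565  0.057 -0.823] [0.4803 0.2117 0.1741]
top [-0.599 -0.025  0.8  ] [0.4754 0.2113 0.178 ]
box ((521.1064453125, 220.31549072265625), (148.4960174560547, 128.1135711669922), 8.630514144897461)
turn [-0.02 -0.    2.69] | shift now-axes [10.506 -5.593  1.959] | shift target-axes [ 9.07  -7.71   1.949] pos [ 0.178  -0.5463  0.2379] t 0.1
```

View pics/d1.png

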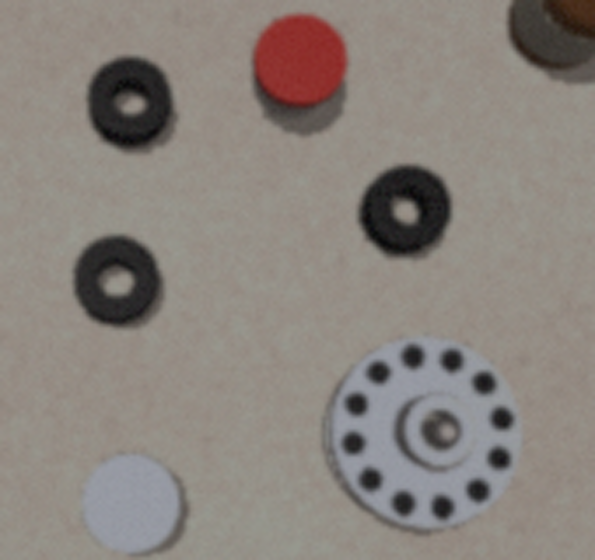

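The enlarged crop shows the three rings at crop (117,280), (130,103) and (405,210). The lower-left one, full picture (323,210), is nearest the base, so it is the collar. The mixer box angle of 8.6° agrees with the fitted spindle azimuth. Moving above the carrier now.

>>> {"method": "jog_arm", "body": {
  "rows": "0 0 0 0 0 1 1; 0.4 -0.3 0 0 0 1 1; 0.7 -0.54 0 0 0 0.09 1; 0.7 -0.54 0 0 0 0 1; 0.7 -0.54 0 0 0 0 1; 0.7 -0.54 0 0 0 0 1; 0.7 -0.54 0 0 0 0 1; 0.7 -0.54 0 0 0 0 1"
}}

```text
clock: 0.77
ee_pos: [0.3385, -0.3767, 0.2384]
ee_rot: [0.997, 0.074, -0.0, -0.0]
contact_force: [0.0, -1.9, -0.1]
gripper_width: 1.0
grip_force: 0.0
```

>>> {"method": "jog_arm", "body": {
  "rows": "0.7 -0.54 0 0 0 0 1; 0.7 -0.54 0 0 0 0 1; 0.7 -0.54 0 0 0 0 1; 0.7 -0.54 0 0 0 0 1; 0.7 -0.54 0 0 0 0 1; 0.7 -0.54 0 0 0 0 1; 0.5 -0.3 0 0 0 0 1; 0 0 0 0 0 0 1"
}}

```text
clock: 1.43
ee_pos: [0.5051, -0.2073, 0.2384]
ee_rot: [0.997, 0.076, 0.0, -0.001]
contact_force: [-0.6, -0.2, -0.4]
gripper_width: 0.999
grip_force: 0.0
```

```bash
python3 - <<'E'
from m import *
im,d=grab('wrist'); cv2.imwrite('pics/w1.png',im[:,:,::-1])
go([.509,-.2032,.16],frame([0,0,-1],[.989,.149,0]))
E
```

```text
turn [-0.01  0.01  0.02] | shift now-axes [ 0.152 -0.117  1.955] | shift target-axes [ 0.151 -0.119  1.955] pos [ 0.5037 -0.2088  0.2382] t 1.4833
```

View pics/w1.png

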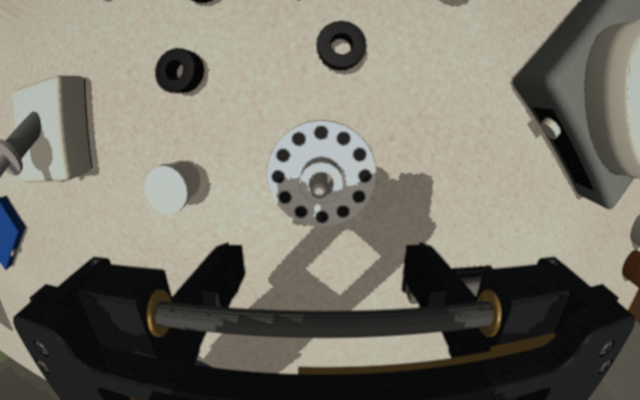

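The wrist view shows the carrier centred near (322,173), the white pot at (172,187) and the mixer at (30,130). I'll measure the carrier in this view too.

```bash
cat >> m.py <<'E'
def wcloud(d,s):
    m=vision.camera_model('wrist'); f=200/np.tan(np.radians(m['fov_y'])/2)
    v,u=np.mgrid[:400,:640]; x=u-m['cx']; y=v-m['cy']; r=np.hypot(x,y)+1e-9; t=np.tan(r/f)
    P=np.stack([x/r*t*d,y/r*t*d,d],-1); M=np.array(m['mount']); P=P@M[:3,:3].T+M[:3,3]
    return P@Ro.from_quat(s['ee_rot']).as_matrix().T+s['ee_pos'], P
E
python3 - <<'E'
from m import *
s=bot.state(); d=np.load('last_wrist.npz')['d']; W,P=wcloud(d,s)
w=np.zeros((400,640),bool); w[110:240,255:390]=1
for lo,hi in((.053,.067),(.088,.1),(.1,.13)):
    k=w&(W[...,2]>lo)&(W[...,2]<hi)&(d>0); c,r=cv2.minEnclosingCircle(W[k][:,:2].astype('f4')); print(lo,k.sum(),np.median(W[k][:,2]).round(4),np.round(c,4),round(r,4))
go([.509,-.2032,.0633],frame([0,0,-1],[.989,.149,0]))
E
```

```text
0.053 7497 0.0602 [ 0.5074 -0.2053] 0.0603
0.088 1086 0.0939 [ 0.5079 -0.205 ] 0.0223
0.1 256 0.113 [ 0.506 -0.204] 0.0082
turn [-0.01  0.01  0.02] | shift now-axes [ 0.154 -0.116  4.372] | shift target-axes [ 0.151 -0.119  4.372] pos [ 0.5037 -0.2088  0.2382] t 1.4833
```

>>> {"method": "jog_arm", "body": {
  "rows": "0.1 -0.07 0.5 0 0 0 1; 0 0 0.5 0 0 0 1; 0 0 0.5 0 0 0 1; 0 0 0.4 0 0 0 1; 0 0 0.1 0 0 0 1; 0 0 0 0 0 0 1; 0 0 0 0 0 0 1; 0 0 0 0 0 0 1"
}}

```text
clock: 2.15
ee_pos: [0.5069, -0.2081, 0.16]
ee_rot: [0.997, 0.073, 0.001, 0.001]
contact_force: [0.2, -0.1, 1.2]
gripper_width: 1.003
grip_force: 0.0
```

```bash
python3 - <<'E'
from m import *
go([.5088,-.2035,.0633],frame([0,0,-1],[.989,.149,0]))
im,d=grab('wrist');s=bot.state();print(s['qvel'].round(4)); W,P=wcloud(d,s)
for lo,hi in((.053,.067),(.088,.1),(.1,.13)):
    k=(np.hypot(W[...,0]-.508,W[...,1]+.204)<.066)&(W[...,2]>lo)&(W[...,2]<hi)&(d>0); c,r=cv2.minEnclosingCircle(W[k][:,:2].astype('f4')); print(lo,k.sum(),np.median(W[k][:,2]).round(4),np.round(c,4),round(r,4))
go([.5088,-.2035,.0633],frame([0,0,-1],[.989,.149,0]))
E
```

```text
turn [ 0.02 -0.02 -0.03] | shift now-axes [ 0.061 -0.11   2.418] | shift target-axes [ 0.065 -0.106  2.418] pos [ 0.5069 -0.2081  0.16  ] t 2.15
[ 0.0054 -0.0008  0.     -0.0013 -0.0035 -0.0008]
0.053 11797 0.0604 [ 0.5093 -0.2036] 0.0604
0.088 1836 0.0941 [ 0.5093 -0.2034] 0.0222
0.1 491 0.1129 [ 0.5077 -0.2019] 0.0082
turn [ 0.02 -0.02 -0.03] | shift now-axes [ 0.057 -0.109  2.421] | shift target-axes [ 0.061 -0.105  2.421] pos [ 0.507  -0.208   0.1601] t 2.2
```

>>> {"method": "jog_arm", "body": {
  "rows": "0.07 -0.11 0 0 0 0 1; 0 0 0.4 0 0 0 1; 0 0 0.5 0 0 0 1; 0 0 0.5 0 0 0 1; 0 0 0.5 0 0 0 1; 0 0 0.3 0 0 0 1; 0 0 0.15 0 0 0 1; 0 0 0 0 0 0 1"
}}

```text
clock: 2.87
ee_pos: [0.5081, -0.2019, 0.0638]
ee_rot: [0.997, 0.074, -0.001, -0.001]
contact_force: [-0.1, -0.4, 0.3]
gripper_width: 1.0
grip_force: 0.0
```

```bash
python3 - <<'E'
from m import *
go([.5092,-.2035,.0633],frame([0,0,-1],[.989,.149,0]))
print(bot.state()['contact_force'])
E
```

```text
turn [-0.02  0.02 -0.02] | shift now-axes [0.022 0.043 0.013] | shift target-axes [0.022 0.044 0.013] pos [ 0.5081 -0.2019  0.0638] t 2.8667
[-0.12260038 -0.42770705  0.34245973]
```

>>> {"method": "jog_arm", "body": {
  "rows": "0 0.03 0 0 0 0 0.6; 0 0 0 0 0 0 0.5; 0 0 0 0 0 0 0.4; 0 0 0 0 0 0 0.4; 0 0 0 0 0 0 0.4; 0 0 0 0 0 0 0.4; 0 0 0 0 0 0 0.4; 0 0 0 0 0 0 0.4",
  "newtons": 25
}}

```text
clock: 3.53
ee_pos: [0.5088, -0.2038, 0.0649]
ee_rot: [0.997, 0.074, 0.0, 0.0]
contact_force: [0.1, 0.5, 2.2]
gripper_width: 0.498
grip_force: 25.0
```

>>> {"method": "jog_arm", "body": {
  "rows": "0 0 -0.05 0 0 0 0.4; 0 0 -0.1 0 0 0 0.4; 0 0 -0.2 0 0 0 0.4; 0 0 -0.3 0 0 0 0.4; 0 0 -0.4 0 0 0 0.4; 0 0 -0.4 0 0 0 0.4; 0 0 -0.3 0 0 0 0.4; 0 0 0 0 0 0 0.4"
}}

```text
clock: 4.2
ee_pos: [0.5106, -0.2048, 0.1385]
ee_rot: [0.997, 0.074, 0.002, 0.002]
contact_force: [0.1, 0.3, -2.8]
gripper_width: 0.497
grip_force: 25.0
```

>>> {"method": "jog_arm", "body": {
  "rows": "0 0 -0.4 0 0 0 0.4; 0 0 -0.6 0 0 0 0.4; 0 -0.2 -0.6 0 0 0 0.4; 0 -0.4 -0.6 0 0 0 0.4; 0 -0.6 -0.4 0 0 0 0.4; 0 -0.7 -0.3 0 0 0 0.4; 0 -0.7 -0.1 0 0 0 0.4; 0 -0.7 0 0 0 0 0.4"
}}

```text
clock: 4.87
ee_pos: [0.4895, -0.0722, 0.256]
ee_rot: [0.997, 0.073, 0.001, 0.0]
contact_force: [-0.4, -0.0, -3.4]
gripper_width: 0.499
grip_force: 25.0
```

>>> {"method": "jog_arm", "body": {
  "rows": "0 -0.7 0 0 0 0 0.4; 0 -0.7 0 0 0 0 0.4; 0 -0.7 0 0 0 0 0.4; 0 -0.7 0 0 0 0 0.4; 0 -0.7 0 0 0 0 0.4; 0 -0.6 0 0 0 0 0.4; 0 -0.4 0 0 0 0 0.4; 0 -0.1 0 0 0 0 0.4"
}}

```text
clock: 5.53
ee_pos: [0.4612, 0.1113, 0.2543]
ee_rot: [0.997, 0.075, -0.0, -0.0]
contact_force: [0.4, -0.6, -3.8]
gripper_width: 0.493
grip_force: 25.0
```

```bash
cat >> m.py <<'E'
o=np.array([.4968,.2177,.13]); az=3.289; a=np.array([.5*np.cos(az),.5*np.sin(az),.866])
E
python3 - <<'E'
from m import *
go(o+a*.135,frame(-a,[.989,.148,0]))
im,d=grab('wrist');s=bot.state(); W,P=wcloud(d,s)
for lo,hi in((-.02,.015),(-.035,-.027),(-.027,-.022)):
    k=(np.hypot(P[...,0],P[...,1])<.075)&(P[...,2]>lo)&(P[...,2]<hi)&(d>0); 
    if k.sum(): c,r=cv2.minEnclosingCircle(P[k][:,:2].astype('f4')); print(lo,k.sum(),np.percentile(P[k][:,2],[5,50,95]).round(4),np.round(c,4),round(r,4))
k=(np.hypot(P[...,0],P[...,1])<.065)&(np.hypot(P[...,0],P[...,1])>.03)&(abs(P[...,2])<.012)&(d>0)&(im.min(2)>70); q=P[k]; A=np.c_[q[:,:2],np.ones(len(q))]; print('disc plane',np.linalg.lstsq(A,q[:,2],rcond=None)[0])
cv2.imwrite('pics/w2.png',im[:,:,::-1])
E
```

```text
turn [-0.03  6.55  0.02] | shift now-axes [-0.409 -2.503  0.187] | shift target-axes [-0.449 -2.502 -0.049] pos [0.4612 0.1113 0.2543] t 5.5333
-0.02 20399 [-0.0148  0.0045  0.0058] [ 0.0012 -0.0003] 0.0597
-0.035 4076 [-0.0328 -0.0291 -0.0276] [ 0.0109 -0.0005] 0.038
-0.027 1265 [-0.0268 -0.0245 -0.0222] [ 0.0112 -0.0001] 0.037
disc plane [ 0.00801656 -0.00069686  0.00457042]
```

View pics/w2.png

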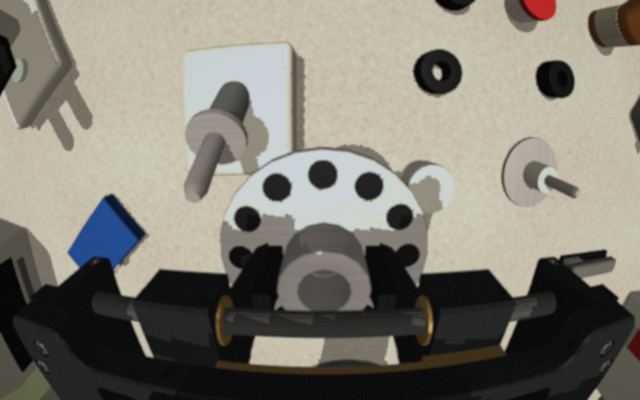

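The wrist view shows the carrier held level, hub at (322,275) and disc at (322,235), with the empty stand at (540,175). The spindle is clear: tip at (193,193), flange at (215,135). I'll refine the spindle fit from this view.

```bash
python3 - <<'E'
from m import *
from scipy.optimize import least_squares as LS
s=bot.state(); d=np.load('last_wrist.npz')['d']; W,P=wcloud(d,s)
w=np.zeros((400,640),bool); w[80:205,180:262]=1
q=W[w&(W[...,2]>.118)&(W[...,2]<.2)&(d>0)&(np.hypot(W[...,0]-.48,W[...,1]-.215)<.08)]; print(len(q))
def axf(p):
    az=p[2]; return np.array([p[0],p[1],.13]),np.array([.5*np.cos(az),.5*np.sin(az),.866])
def f(p):
    o,a=axf(p); qq=q-[0,0,p[3]]; h=(qq-o)@a; r=np.linalg.norm(qq-o-h[:,None]*a,axis=1)
    sh=(h>.006)&(h<.058); fl=(abs(h)<.006)&(r>.013)&(r<.0285); rim=(h<-.0005)&(h>-.006)&(r>.0285); out=np.zeros(len(q))
    out[sh]=np.clip(r[sh]-.01,-.006,.006); out[fl]=h[fl]; out[rim]=np.clip(r[rim]-.03,-.004,.004); return out
b=min((LS(f,[x,y,3.29,0],diff_step=1e-4,x_scale=[.01,.01,.1,.01],loss='soft_l1',f_scale=.001) for x in(.493,.497,.501) for y in (.214,.218,.222)),key=lambda s:s.cost)
o_,a_=axf(b.x); h=(q-[0,0,b.x[3]]-o_)@a_; print(b.x.round(4),b.cost,'h99',np.percentile(h,[99,99.8]).round(4))
E
```

```text
3666
[4.9730e-01 2.1690e-01 3.2855e+00 1.0000e-04] 0.0003529099801098973 h99 [0.0702 0.0707]
```

>>> {"method": "jog_arm", "body": {
  "rows": "-0.1 -0.5 0 0 0 0 0.4; -0.1 -0.7 0 0 0 0 0.4; -0.1 -0.7 0 0 0 0 0.4; -0.1 -0.5 0 0 0 0 0.4; 0 -0.1 0 0 0.5 0 0.4; 0 0 0 0 0.8 0 0.4; 0 0 0 0 0.8 0 0.4; 0 0 0 0 0.8 0 0.4"
}}

```text
clock: 6.25
ee_pos: [0.432, 0.2047, 0.2545]
ee_rot: [0.99, 0.073, 0.117, -0.008]
contact_force: [-0.3, -0.2, -3.8]
gripper_width: 0.497
grip_force: 25.0
```

>>> {"method": "jog_arm", "body": {
  "rows": "0 0 0 0 0.8 0 0.4; 0 0 0 0 0.8 0 0.4; 0 0 0 0 0.8 0 0.4; 0 0 0 0 0.8 0 0.4; 0 0 0 0 0.45 0 0.4; 0 0 0 0 0 0 0.4; 0 0 0 0 0 0 0.4; 0 0 0 0 0 0 0.4"
}}

```text
clock: 6.92
ee_pos: [0.4321, 0.205, 0.255]
ee_rot: [0.963, 0.071, 0.258, -0.019]
contact_force: [0.2, 0.3, -3.6]
gripper_width: 0.493
grip_force: 25.0
```

```bash
cat >> m.py <<'E'
o=np.array([.4969,.2173,.13]); az=3.288; a=np.array([.5*np.cos(az),.5*np.sin(az),.866])
RT=frame(-a,[.989,.148,0])
def car(s,c=(.0012,-.0003),h=.0146): return o+a*(s+h)-RT.apply([c[0],c[1],0])
E
python3 - <<'E'
from m import *
go(car(.085),RT); go(car(.0),RT)
im,d=grab('wrist');s=bot.state(); W,P=wcloud(d,s); rr=np.hypot(P[...,0],P[...,1])
k=(rr<.07)&(P[...,2]>0)&(P[...,2]<.012)&(d>0);c,r=cv2.minEnclosingCircle(P[k][:,:2].astype('f4')); print(np.round(c,4),r)
k=(rr<.058)&(rr>.03)&(abs(P[...,2])<.012)&(d>0)&(im.min(2)>60); q=P[k]; A=np.c_[q[:,:2],np.ones(len(q))]; print('disc plane',np.linalg.lstsq(A,q[:,2],rcond=None)[0],k.sum())
E
```

```text
turn [ 0.    0.01 -0.02] | shift now-axes [-0.166 -0.062  1.039] | shift target-axes [-0.166 -0.062  1.039] pos [0.4321 0.205  0.255 ] t 6.9167
turn [ 0.    0.01 -0.02] | shift now-axes [-0.165 -0.062  3.164] | shift target-axes [-0.166 -0.062  3.164] pos [0.4321 0.205  0.255 ] t 6.9167
[ 0.0007 -0.0002] 0.05988394841551781
disc plane [0.00871535 0.00045969 0.00497634] 10102
```

>>> {"method": "jog_arm", "body": {
  "rows": "-0.1 -0.06 0.1 0 0 0 0.4; -0.06 0 0.2 0 0 0 0.4; 0 0 0.2 0 0 0 0.4; 0 0 0.2 0 0 0 0.4; 0 0 0.2 0 0 0 0.4; 0 0 0.1 0 0 0 0.4; 0 0 0 0 0 0 0.4; 0 0 0 0 0 0 0.4"
}}

```text
clock: 7.63
ee_pos: [0.4456, 0.2099, 0.2163]
ee_rot: [0.963, 0.071, 0.258, -0.019]
contact_force: [-0.3, -0.4, -2.8]
gripper_width: 0.495
grip_force: 25.0
```

```bash
python3 - <<'E'
from m import *
go(car(.0,(.001,-.0003),.0148),RT); s=bot.state(); print(s['contact_force'])
im,d=vision.get_image('scene'); go(car(.0,(.001,-.0003),.0148),RT); cv2.imwrite('pics/s3.png',cv2.resize(im[50:200,310:460,::-1],None,fx=3.5,fy=3.5))
E
```

```text
turn [-0.01  0.01 -0.02] | shift now-axes [0.019 0.013 2.147] | shift target-axes [0.017 0.012 2.147] pos [0.4456 0.2099 0.2163] t 7.6333
[-0.3054509  -0.4159244  -2.78389341]
turn [-0.01 -0.   -0.02] | shift now-axes [0.007 0.015 2.156] | shift target-axes [0.007 0.013 2.156] pos [0.4458 0.21   0.2169] t 7.6833
```

View pics/s3.png

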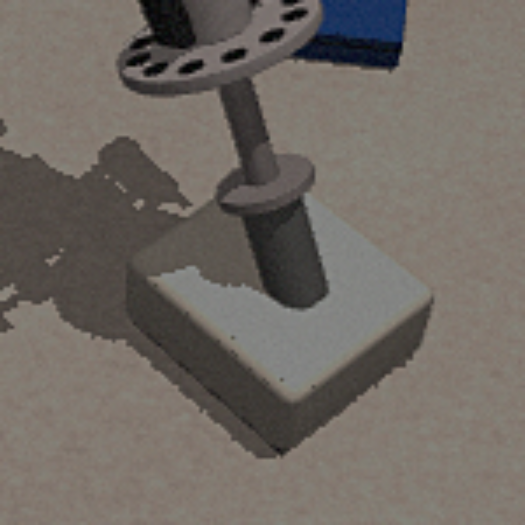

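The crop shows the disc centre at about (220,55), lined up above the shaft at (245,110), so it is coaxial. Sliding down gently.

>>> {"method": "jog_arm", "body": {
  "rows": "0.01 0.01 0.1 0 0 0 0.4; 0 0 0.12 0 0 0 0.4; 0 0 0.12 0 0 0 0.4; 0 0 0.12 0 0 0 0.4; 0 0 0.12 0 0 0 0.4; 0 0 0.12 0 0 0 0.4; 0 0 0.1 0 0 0 0.4; 0 0 0 0 0 0 0.4"
}}

```text
clock: 8.35
ee_pos: [0.4619, 0.2119, 0.1884]
ee_rot: [0.963, 0.071, 0.258, -0.019]
contact_force: [-0.4, -0.4, -2.8]
gripper_width: 0.496
grip_force: 25.0
```

>>> {"method": "jog_arm", "body": {
  "rows": "0 0 0.1 0 0 0 0.4; 0 0 0.12 0 0 0 0.4; 0 0 0.12 0 0 0 0.4; 0 0 0.12 0 0 0 0.4; 0 0 0.1 0 0 0 0.4; 0 0 0 0 0 0 0.4; 0 0 0 0 0 0 0.4; 0 0 0 0 0 0 0.4"
}}

```text
clock: 9.02
ee_pos: [0.473, 0.2136, 0.17]
ee_rot: [0.963, 0.071, 0.258, -0.019]
contact_force: [-0.2, -0.3, -3.6]
gripper_width: 0.495
grip_force: 25.0
```

```bash
python3 - <<'E'
from m import *
go(car(.0,(.001,-.0003),.0148),RT); s=bot.state(); print(RT.inv().apply(s['contact_force']),s['ft_torque'])
E
```

```text
turn [-0.01 -0.   -0.02] | shift now-axes [-0.001  0.005  0.798] | shift target-axes [-0.001  0.004  0.798] pos [0.473  0.2136 0.17  ] t 9.0167
[-2.01789996  0.30994328  2.99767406] [-0.05501669  0.48253416 -0.03867681]
```

>>> {"method": "jog_arm", "body": {
  "rows": "0 0 0.1 0 0 0 0.4; 0 0 0.12 0 0 0 0.4; 0 0 0.12 0 0 0 0.4; 0 0 0.12 0 0 0 0.4; 0 0 0.12 0 0 0 0.4; 0 0 0.06 0 0 0 0.4; 0 0 0.03 0 0 0 0.4; 0 0 0 0 0 0 0.4"
}}

```text
clock: 9.68
ee_pos: [0.4862, 0.2156, 0.1463]
ee_rot: [0.963, 0.071, 0.258, -0.019]
contact_force: [-0.1, 0.1, -3.5]
gripper_width: 0.494
grip_force: 25.0
```

>>> {"method": "jog_arm", "body": {
  "rows": "0 0 0.02 0 0 0 0.4; 0 0 0.02 0 0 0 0.4; 0 0 0.02 0 0 0 0.4; 0 0 0.02 0 0 0 0.4; 0 0 0 0 0 0 0.4; 0 0 0 0 0 0 0.4; 0 0 0 0 0 0 0.4; 0 0 0 0 0 0 0.4"
}}

```text
clock: 10.35
ee_pos: [0.4878, 0.2159, 0.1441]
ee_rot: [0.963, 0.071, 0.258, -0.019]
contact_force: [0.4, -0.2, -3.3]
gripper_width: 0.493
grip_force: 25.0
```

```bash
python3 - <<'E'
from m import *
go(car(.0,(.001,-.0003),.0148),RT); s=bot.state(); print(RT.inv().apply(s['contact_force']),s['ft_torque'])
E
```

```text
turn [-0.01 -0.01 -0.02] | shift now-axes [-0.002  0.005  0.049] | shift target-axes [-0.002  0.005  0.049] pos [0.4878 0.2159 0.1441] t 10.35
[-1.36454524  0.29511372  3.00006347] [-0.083389    0.51951067  0.08249725]
```

Still about 2 mm to go by my estimate. I'll creep until contact.

>>> {"method": "jog_arm", "body": {
  "rows": "0 0 0.012 0 0 0 0.4; 0 0 0.012 0 0 0 0.4; 0 0 0.012 0 0 0 0.4; 0 0 0.012 0 0 0 0.4; 0 0 0.012 0 0 0 0.4; 0 0 0 0 0 0 0.4; 0 0 0 0 0 0 0.4; 0 0 0 0 0 0 0.4"
}}

```text
clock: 11.02
ee_pos: [0.4887, 0.216, 0.1426]
ee_rot: [0.963, 0.071, 0.258, -0.019]
contact_force: [-12.6, -4.3, 10.4]
gripper_width: 0.495
grip_force: 25.0
```

>>> {"method": "jog_arm", "body": {
  "rows": "0 0 0.01 0 0 0 0.4; 0 0 0.01 0 0 0 0.4; 0 0 0.01 0 0 0 0.4; 0 0 0.01 0 0 0 0.4; 0 0 0 0 0 0 0.4; 0 0 0 0 0 0 0.4; 0 0 0 0 0 0 0.4; 0 0 0 0 0 0 0.4"
}}

```text
clock: 11.68
ee_pos: [0.4895, 0.2162, 0.142]
ee_rot: [0.963, 0.072, 0.258, -0.019]
contact_force: [-23.5, -7.6, 22.7]
gripper_width: 0.496
grip_force: 25.0
```

```bash
python3 - <<'E'
from m import *
go(car(.0,(.001,-.0003),.0148),RT); s=bot.state(); print(RT.inv().apply(s['contact_force']),s['ft_torque'])
E
```

```text
turn [-0.   -0.01 -0.01] | shift now-axes [-0.013  0.007 -0.015] | shift target-axes [-0.013  0.007 -0.015] pos [0.4895 0.2162 0.142 ] t 11.6833
[ -9.76267032   4.02320613 -31.87456098] [-0.81189284  1.55528517 -0.38323304]
```

It seated at the expected depth. I'll relieve the load, then open.

>>> {"method": "jog_arm", "body": {
  "rows": "0 0 -0.015 0 0 0 0.4; 0 0 -0.01 0 0 0 0.4; 0 0 0 0 0 0 0.55; 0 0 0 0 0 0 0.7; 0 0 0 0 0 0 0.85; 0 0 0 0 0 0 1; 0 0 0 0 0 0 1; 0 0 0 0 0 0 1"
}}

```text
clock: 12.35
ee_pos: [0.4895, 0.2161, 0.1415]
ee_rot: [0.963, 0.071, 0.258, -0.019]
contact_force: [0.6, -0.0, 0.6]
gripper_width: 0.901
grip_force: 0.0
```

>>> {"method": "jog_arm", "body": {
  "rows": "0 0 -0.1 0 0 0 1; 0 0 -0.2 0 0 0 1; 0 0 -0.4 0 0 0 1; 0 0 -0.6 0 0 0 1; 0 0 -0.6 0 0 0 1; 0 0 -0.6 0 0 0 1; 0 0 -0.3 0 0 0 1; 0 0 0 0 0 0 1"
}}

```text
clock: 13.02
ee_pos: [0.4344, 0.2083, 0.2423]
ee_rot: [0.962, 0.071, 0.261, -0.02]
contact_force: [0.1, -0.2, 0.5]
gripper_width: 1.002
grip_force: 0.0
```

```bash
python3 - <<'E'
from m import *
im,d=grab('wrist'); s=bot.state(); W,P=wcloud(d,s); Q=(W-o)
h=Q@a; r=np.linalg.norm(Q-h[...,None]*a,axis=-1)
for lo,hi,ra,rb in((.005,.016,.03,.058),(.038,.05,.013,.021),(.05,.075,0,.012)):
    k=(h>lo)&(h<hi)&(r>ra)&(r<rb)&(d>0); print(k.sum(),np.percentile(h[k],[2,25,50,75,98]).round(4) if k.sum() else '')
k=(h>.004)&(h<.016)&(r>.03)&(r<.057)&(d>0); X=RT.inv().apply(Q[k]); A=np.c_[X[:,:2],np.ones(len(X))]; print(np.linalg.lstsq(A,-X[:,2],rcond=None)[0])
cv2.imwrite('pics/w4.png',im[:,:,::-1]); print(s['ee_pos'],s['contact_force'])
go([.609,-.0100,.16],frame([0,0,-1],[.989,.149,0]))
E
```

```text
8462 [0.0072 0.0082 0.0087 0.0092 0.0102]
1110 [0.0395 0.042  0.0425 0.0429 0.0438]
606 [0.0511 0.0611 0.0659 0.0684 0.0696]
[-0.00229162  0.00189985  0.00874793]
[0.43436235 0.20810456 0.24059537] [ 0.8795233  -0.67833609 -0.19459971]
turn [ 0.   -6.61 -0.02] | shift now-axes [2.02  6.037 3.51 ] | shift target-axes [3.505 6.042 2.015] pos [0.4344 0.2081 0.2406] t 13.0667
```

View pics/w4.png

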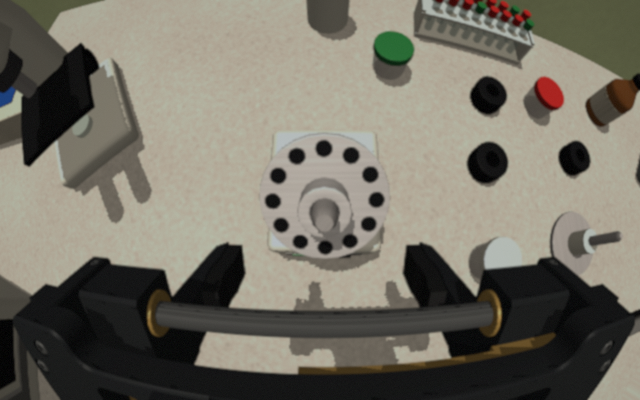

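The carrier sits flat on the flange, disc at (325,198) with the shaft through the hub at (323,215). Its tilt is about 0° and nothing was disturbed. The collar is at (488,160). Now I untilt and go to it.

>>> {"method": "jog_arm", "body": {
  "rows": "0 0 -0.3 0 -0.8 0 1; 0 0 0 0 -0.85 0 1; 0 0 0 0 -0.85 0 1; 0 0 0 0 -0.85 0 1; 0 0 0 0 -0.85 0 1; 0 0 0 0 -0.85 0 1; 0 0 0 0 -0.85 0 1; 0 0 0 0 -0.7 0 1"
}}

```text
clock: 13.73
ee_pos: [0.4281, 0.2068, 0.2475]
ee_rot: [0.997, 0.074, -0.005, 0.0]
contact_force: [-0.2, -0.6, 0.0]
gripper_width: 0.999
grip_force: 0.0
```

>>> {"method": "jog_arm", "body": {
  "rows": "0.2 0.4 0 0 0 0 1; 0.4 0.7 0 0 0 0 1; 0.5 0.8 0 0 0 0 1; 0.5 0.8 0 0 0 0 1; 0.5 0.8 0.3 0 0 0 1; 0.5 0.8 0.4 0 0 0 1; 0.4 0.7 0.4 0 0 0 1; 0.3 0.6 0.3 0 0 0 1"
}}

```text
clock: 14.4
ee_pos: [0.5918, 0.0025, 0.1889]
ee_rot: [0.997, 0.073, -0.003, -0.0]
contact_force: [0.3, 0.8, 0.4]
gripper_width: 1.001
grip_force: 0.0
```

>>> {"method": "jog_arm", "body": {
  "rows": "0.1 0.3 0.3 0 0 0 1; 0 0.1 0.2 0 0 0 1; 0 0 0.1 0 0 0 1; 0 0 0 0 0 0 1; 0 0 0 0 0 0 1; 0 0 0 0 0 0 1; 0 0 0 0 0 0 1; 0 0 0 0 0 0 1"
}}

```text
clock: 15.07
ee_pos: [0.5977, -0.0098, 0.1693]
ee_rot: [0.997, 0.074, -0.001, 0.0]
contact_force: [0.1, 0.6, 0.1]
gripper_width: 0.997
grip_force: 0.0
```

```bash
python3 - <<'E'
from m import *
im,d=grab('wrist'); s=bot.state(); W,P=wcloud(d,s)
k=(np.hypot(W[...,0]-.609,W[...,1]+.01)<.045)&(W[...,2]>.031)&(W[...,2]<.041)&(d>0); c,r=cv2.minEnclosingCircle(W[k][:,:2].astype('f4')); print(k.sum(),np.median(W[k][:,2]).round(4),np.round(c,4),round(r,4))
go([c[0],c[1],.006],frame([0,0,-1],[.989,.149,0]))
E
```

```text
2214 0.0359 [ 0.6092 -0.0104] 0.0285
turn [ 0.01  0.03 -0.01] | shift now-axes [0.293 0.052 4.077] | shift target-axes [0.282 0.054 4.078] pos [ 0.5977 -0.0099  0.1691] t 15.1167
```

>>> {"method": "jog_arm", "body": {
  "rows": "0.15 0.05 0.2 0 0.03 0 1; 0.13 0 0.5 0 0 0 1; 0 0 0.6 0 0 0 1; 0 0 0.6 0 0 0 1; 0 0 0.6 0 0 0 1; 0 0 0.5 0 0 0 1; 0 0 0.3 0 0 0 1; 0 0 0 0 0 0 1"
}}

```text
clock: 15.78
ee_pos: [0.6065, -0.0105, 0.0328]
ee_rot: [0.997, 0.074, -0.003, -0.001]
contact_force: [-0.1, -0.2, -0.2]
gripper_width: 1.004
grip_force: 0.0
```

>>> {"method": "jog_arm", "body": {
  "rows": "0 0 0.2 0 0 0 1; 0 0 0.2 0 0 0 1; 0 0 0.2 0 0 0 1; 0 0 0.12 0 0 0 1; 0 0 0.05 0 0 0 1; 0 0 0 0 0 0 1; 0 0 0 0 0 0 1; 0 0 0 0 0 0 1"
}}

```text
clock: 16.45
ee_pos: [0.6089, -0.0109, 0.0059]
ee_rot: [0.997, 0.074, -0.0, 0.0]
contact_force: [-0.1, 0.1, 0.6]
gripper_width: 0.999
grip_force: 0.0
```

```bash
python3 - <<'E'
from m import *
go([.6092,-.0104,.006],frame([0,0,-1],[.989,.149,0]))
E
```

```text
turn [ 0.    0.01 -0.02] | shift now-axes [ 0.008 -0.012 -0.003] | shift target-axes [ 0.008 -0.012 -0.003] pos [ 0.6089 -0.0109  0.0059] t 16.45
```

>>> {"method": "jog_arm", "body": {
  "rows": "0 0 0 0 0 0 0.7; 0 0 0 0 0 0 0.6; 0 0 0 0 0 0 0.5; 0 0 0 0 0 0 0.5; 0 0 0 0 0 0 0.5; 0 0 0 0 0 0 0.5; 0 0 0 0 0 0 0.5; 0 0 0 0 0 0 0.5",
  "newtons": 25
}}

```text
clock: 17.12
ee_pos: [0.6086, -0.0109, 0.0055]
ee_rot: [0.997, 0.074, -0.001, 0.0]
contact_force: [0.1, -0.3, 1.3]
gripper_width: 0.634
grip_force: 25.0
```

>>> {"method": "jog_arm", "body": {
  "rows": "0 0 -0.2 0 0 0 0.5; 0 0 -0.5 0 0 0 0.5; 0 0 -0.8 0 0 0 0.5; 0 0 -0.9 0 0 0 0.5; 0 0 -0.9 0 0 0 0.5; 0 0 -0.9 0 0 0 0.5; 0 0 -0.9 0 0 0 0.5; 0 0 -0.8 0 0 0 0.5"
}}

```text
clock: 17.78
ee_pos: [0.6088, -0.0108, 0.2444]
ee_rot: [0.997, 0.074, -0.0, 0.0]
contact_force: [-0.5, -0.1, -0.7]
gripper_width: 0.635
grip_force: 25.0
```

>>> {"method": "jog_arm", "body": {
  "rows": "0 0 -0.5 0 0 0 0.5; 0 0 -0.2 0 0 0 0.5; 0 0 0 0 0 0 0.5; 0 0 0 0 0 0 0.5; 0 0 0 0 0 0 0.5; 0 0 0 0 0 0 0.5; 0 0 0 0 0 0 0.5; 0 0 0 0 0 0 0.5"
}}

```text
clock: 18.45
ee_pos: [0.6085, -0.0107, 0.268]
ee_rot: [0.997, 0.074, -0.002, -0.0]
contact_force: [-0.3, 0.5, -1.5]
gripper_width: 0.634
grip_force: 25.0
```

```bash
python3 - <<'E'
from m import *
go(o+a*.12,RT)
im,d=grab('wrist'); s=bot.state(); W,P=wcloud(d,s); rr=np.hypot(P[...,0],P[...,1])
k=(rr<.04)&(P[...,2]<-.022)&(P[...,2]>-.036)&(d>0); print(k.sum(),np.percentile(P[k][:,2],[5,50,95]).round(4))
k&=abs(P[...,1])<.022; c,r=cv2.minEnclosingCircle(P[k][:,:2].astype('f4')); print(np.round(c,4),r)
cv2.imwrite('pics/w5.png',im[200:400,180:460,::-1].repeat(2,0).repeat(2,1))
E
```

```text
turn [-0.02  6.59 -0.02] | shift now-axes [-3.419 -6.05   0.87 ] | shift target-axes [-3.381 -6.055 -0.976] pos [ 0.6085 -0.0107  0.268 ] t 18.45
8033 [-0.0319 -0.0304 -0.0236]
[0.0046 0.    ] 0.02601032331585884
```

View pics/w5.png

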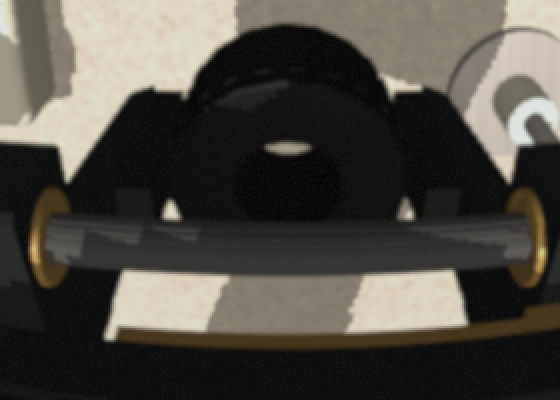

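The crop shows the collar upright between the pads, bore at (287,185), so the grasp is good. Moving it to the spindle.

>>> {"method": "jog_arm", "body": {
  "rows": "-0.15 -0.3 0 0 0 0 0.5; -0.35 -0.6 0 0 0 0 0.5; -0.4 -0.7 0 0 0 0 0.5; -0.4 -0.7 0 0 0 0 0.5; -0.4 -0.7 0 0 0 0 0.5; -0.4 -0.7 0 0 0 0 0.5; -0.4 -0.7 0 0 0 0 0.5; -0.4 -0.7 0 0 0 0 0.5"
}}

```text
clock: 19.17
ee_pos: [0.4624, 0.1755, 0.2696]
ee_rot: [0.997, 0.074, -0.001, -0.0]
contact_force: [1.1, -0.5, -0.7]
gripper_width: 0.633
grip_force: 25.0
```

>>> {"method": "jog_arm", "body": {
  "rows": "-0.3 -0.6 0 0 0 0 0.5; -0.2 -0.35 0 0 0.3 0 0.5; 0 0 0 0 0.7 0 0.5; 0 0 0 0 0.85 0 0.5; 0 0 0 0 0.85 0 0.5; 0 0 0 0 0.85 0 0.5; 0 0 0 0 0.85 0 0.5; 0 0 0 0 0.85 0 0.5"
}}

```text
clock: 19.83
ee_pos: [0.438, 0.2091, 0.2697]
ee_rot: [0.975, 0.072, 0.209, -0.016]
contact_force: [-0.9, -0.6, -1.2]
gripper_width: 0.635
grip_force: 25.0
```

>>> {"method": "jog_arm", "body": {
  "rows": "0 0 0 0 0.85 0 0.5; 0 0 0 0 0.48 0 0.5; 0 0 0 0 0 0 0.5; 0 0 0 0 0 0 0.5; 0 0 0 0 0 0 0.5; 0 0 0 0 0 0 0.5; 0 0 0 0 0 0 0.5; 0 0 0 0 0 0 0.5"
}}

```text
clock: 20.5
ee_pos: [0.4392, 0.2085, 0.2697]
ee_rot: [0.963, 0.071, 0.258, -0.019]
contact_force: [-0.4, 1.0, -0.7]
gripper_width: 0.636
grip_force: 25.0
```

```bash
python3 - <<'E'
from m import *
im,d=grab('wrist'); s=bot.state(); W,P=wcloud(d,s); rr=np.hypot(P[...,0],P[...,1])
k=(rr<.04)&(P[...,2]<-.022)&(P[...,2]>-.036)&(d>0)&(abs(P[...,1])<.02)&(P[...,0]>.0)
f=P[k]; t=f[f[:,2]<-.0265]; print('top z',np.median(t[:,2]), 'xmax',np.percentile(t[abs(t[:,1])<.004][:,0],99))
e=(rr<.036)&(rr>.022)&(P[...,0]>.008)&(abs(P[...,1])<.019)&(P[...,2]>-.024)&(P[...,2]<.004)&(d>0); q=P[e]; 
A=np.c_[2*q[:,:2],np.ones(len(q))]; c=np.linalg.lstsq(A,(q[:,:2]**2).sum(1),rcond=None)[0]; print('side circle',len(q),c[:2],np.sqrt(c[2]+c[0]**2+c[1]**2))
print('x centre if r=.0283, y=0', np.median(q[:,0]-np.sqrt(np.maximum(.0283**2-q[:,1]**2,0))))
go(car(.08,(.0005,0),.0057),RT); go(car(.044,(.0005,0),.0057),RT)
E
```

```text
top z -0.030267783074451188 xmax 0.028015539015901068
side circle 1616 [ 0.00165974 -0.0004109 ] 0.026546955305395747
x centre if r=.0283, y=0 -0.0002513560590275653
turn [-0.01 -0.01 -0.02] | shift now-axes [-0.493 -0.006  1.61 ] | shift target-axes [-0.492 -0.007  1.61 ] pos [0.4391 0.2085 0.2696] t 20.55
turn [-0.01 -0.01 -0.02] | shift now-axes [-0.494 -0.005  2.51 ] | shift target-axes [-0.492 -0.007  2.51 ] pos [0.4391 0.2085 0.2696] t 20.55
```

>>> {"method": "jog_arm", "body": {
  "rows": "-0.2 0 0.1 0 0 0 0.5; -0.2 0 0.2 0 0 0 0.5; -0.09 0 0.3 0 0 0 0.5; 0 0 0.3 0 0 0 0.5; 0 0 0.3 0 0 0 0.5; 0 0 0.2 0 0 0 0.5; 0 0 0.1 0 0 0 0.5; 0 0 0 0 0 0 0.5"
}}

```text
clock: 21.22
ee_pos: [0.4512, 0.2103, 0.2063]
ee_rot: [0.963, 0.071, 0.257, -0.019]
contact_force: [0.2, 0.5, -1.1]
gripper_width: 0.635
grip_force: 25.0
```

```bash
python3 - <<'E'
from m import *
grab('top')
go(car(.044,(.0003,0),.0057),RT); s=bot.state(); print(RT.inv().apply(s['contact_force']))
im,d=vision.get_image('scene'); go(car(.044,(.0003,0),.0057),RT); cv2.imwrite('pics/s5.png',cv2.resize(im[30:180,310:460,::-1],None,fx=3.5,fy=3.5))
E
```

```text
turn [-0.01  0.   -0.02] | shift now-axes [ 0.025 -0.005  1.002] | shift target-axes [ 0.025 -0.005  1.002] pos [0.4514 0.2104 0.2071] t 21.2667
[-0.50382691  0.63576793  0.91289827]
turn [-0.01 -0.01 -0.02] | shift now-axes [ 0.01  -0.003  1.013] | shift target-axes [ 0.011 -0.003  1.013] pos [0.4517 0.2105 0.2078] t 21.3167
```

View pics/s5.png

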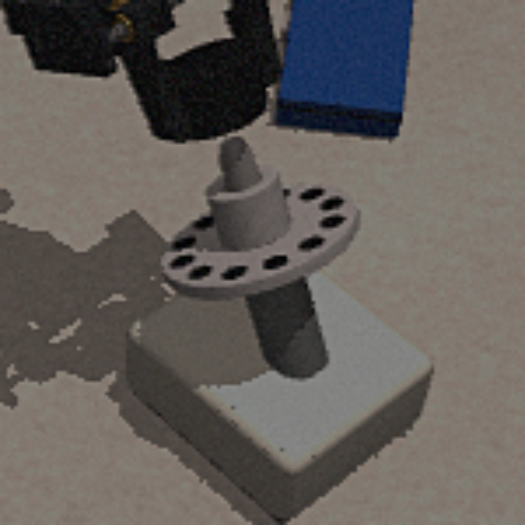

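In the crop the collar's lower edge is near (205,130), just above the shaft tip at (233,147), with the seated carrier below. The black fingers blend into the collar, so I rely on the measured pose and descend slowly, watching the force.

>>> {"method": "jog_arm", "body": {
  "rows": "0.01 0 0.04 0 0 0 0.5; 0 0 0.06 0 0 0 0.5; 0 0 0.06 0 0 0 0.5; 0 0 0.06 0 0 0 0.5; 0 0 0.06 0 0 0 0.5; 0 0 0.06 0 0 0 0.5; 0 0 0.03 0 0 0 0.5; 0 0 0 0 0 0 0.5"
}}

```text
clock: 21.98
ee_pos: [0.4594, 0.2116, 0.1948]
ee_rot: [0.963, 0.071, 0.258, -0.019]
contact_force: [0.4, 0.0, -0.3]
gripper_width: 0.639
grip_force: 25.0
```

```bash
python3 - <<'E'
from m import *
s=bot.state(); go(car(.044,(.0003,0),.0057),RT); print(RT.inv().apply(s['contact_force']))
E
```

```text
turn [-0.01 -0.01 -0.02] | shift now-axes [ 0.002 -0.004  0.634] | shift target-axes [ 0.003 -0.005  0.634] pos [0.4594 0.2116 0.1948] t 21.9833
[0.21942635 0.05275165 0.47117433]
```

>>> {"method": "jog_arm", "body": {
  "rows": "0 0 0.05 0 0 0 0.5; 0 0 0.07 0 0 0 0.5; 0 0 0.07 0 0 0 0.5; 0 0 0.07 0 0 0 0.5; 0 0 0.05 0 0 0 0.5; 0 0 0 0 0 0 0.5; 0 0 0 0 0 0 0.5; 0 0 0 0 0 0 0.5"
}}

```text
clock: 22.65
ee_pos: [0.4657, 0.2126, 0.1845]
ee_rot: [0.963, 0.071, 0.259, -0.019]
contact_force: [0.6, 0.2, -1.5]
gripper_width: 0.635
grip_force: 25.0
```

>>> {"method": "jog_arm", "body": {
  "rows": "0 0 0.05 0 0 0 0.5; 0 0 0.06 0 0 0 0.5; 0 0 0.06 0 0 0 0.5; 0 0 0.05 0 0 0 0.5; 0 0 0.02 0 0 0 0.5; 0 0 0 0 0 0 0.5; 0 0 0 0 0 0 0.5; 0 0 0 0 0 0 0.5"
}}

```text
clock: 23.32
ee_pos: [0.4705, 0.2133, 0.1763]
ee_rot: [0.963, 0.071, 0.259, -0.019]
contact_force: [-0.6, 0.3, -2.2]
gripper_width: 0.635
grip_force: 25.0
```

```bash
python3 - <<'E'
from m import *
s=bot.state(); go(car(.044,(.0003,0),.0057),RT); print(RT.inv().apply(s['contact_force']))
E
```

```text
turn [-0.01 -0.02 -0.02] | shift now-axes [-0.007 -0.003  0.094] | shift target-axes [-0.007 -0.003  0.094] pos [0.4705 0.2133 0.1763] t 23.3167
[-1.5565987  -0.39333261  1.66046962]
```

3.8 mm left. I'll creep to contact.

>>> {"method": "jog_arm", "body": {
  "rows": "0 0 0.015 0 0 0 0.5; 0 0 0.015 0 0 0 0.5; 0 0 0.015 0 0 0 0.5; 0 0 0.015 0 0 0 0.5; 0 0 0.01 0 0 0 0.5; 0 0 0 0 0 0 0.5; 0 0 0 0 0 0 0.5; 0 0 0 0 0 0 0.5"
}}

```text
clock: 23.98
ee_pos: [0.4718, 0.2134, 0.1738]
ee_rot: [0.963, 0.071, 0.259, -0.019]
contact_force: [-0.4, -0.6, -1.5]
gripper_width: 0.636
grip_force: 25.0
```

>>> {"method": "jog_arm", "body": {
  "rows": "0 0 0.01 0 0 0 0.5; 0 0 0.01 0 0 0 0.5; 0 0 0.01 0 0 0 0.5; 0 0 0 0 0 0 0.5; 0 0 0 0 0 0 0.5; 0 0 0 0 0 0 0.5; 0 0 0 0 0 0 0.5; 0 0 0 0 0 0 0.5"
}}

```text
clock: 24.65
ee_pos: [0.4724, 0.2136, 0.173]
ee_rot: [0.963, 0.071, 0.259, -0.019]
contact_force: [-4.7, -0.6, 4.3]
gripper_width: 0.632
grip_force: 25.0
```

```bash
python3 - <<'E'
from m import *
s=bot.state(); go(car(.044,(.0003,0),.0057),RT); print(RT.inv().apply(s['contact_force']))
E
```

```text
turn [-0.01 -0.02 -0.02] | shift now-axes [-0.009 -0.003 -0.002] | shift target-axes [-0.009 -0.003 -0.002] pos [0.4724 0.2136 0.173 ] t 24.65
[-1.94226892 -0.07414966 -6.05497788]
```

>>> {"method": "jog_arm", "body": {
  "rows": "0 0 0.01 0 0 0 0.5; 0 0 0.01 0 0 0 0.5; 0 0 0.01 0 0 0 0.5; 0 0 0 0 0 0 0.5; 0 0 0 0 0 0 0.5; 0 0 0 0 0 0 0.5; 0 0 0 0 0 0 0.5; 0 0 0 0 0 0 0.5"
}}

```text
clock: 25.32
ee_pos: [0.4726, 0.2136, 0.1728]
ee_rot: [0.963, 0.072, 0.259, -0.019]
contact_force: [-19.9, -5.5, 21.1]
gripper_width: 0.637
grip_force: 25.0
```

```bash
python3 - <<'E'
from m import *
s=bot.state(); go(car(.044,(.0003,0),.0057),RT); print(RT.inv().apply(s['contact_force']))
E
```

```text
turn [-0.   -0.01 -0.01] | shift now-axes [-0.01  -0.002 -0.009] | shift target-axes [-0.01  -0.002 -0.009] pos [0.4726 0.2136 0.1728] t 25.3167
[ -7.21909937   2.51620766 -28.55375984]
```

Firm contact at the seat depth. I'll relieve the load, release, and back out along the axis.

>>> {"method": "jog_arm", "body": {
  "rows": "0 0 -0.015 0 0 0 0.5; 0 0 -0.008 0 0 0 0.5; 0 0 0 0 0 0 0.7; 0 0 0 0 0 0 0.8; 0 0 0 0 0 0 0.9; 0 0 0 0 0 0 1; 0 0 0 0 0 0 1; 0 0 0 0 0 0 1"
}}

```text
clock: 25.98
ee_pos: [0.4725, 0.2136, 0.1724]
ee_rot: [0.963, 0.071, 0.259, -0.019]
contact_force: [-0.1, -0.3, 1.0]
gripper_width: 0.998
grip_force: 0.0
```

>>> {"method": "jog_arm", "body": {
  "rows": "0 0 -0.1 0 0 0 1; 0 0 -0.3 0 0 0 1; 0 0 -0.5 0 0 0 1; 0 0 -0.6 0 0 0 1; 0 0 -0.6 0 0 0 1; 0 0 -0.6 0 0 0 1; 0 0 -0.4 0 0 0 1; 0 0 0 0 0 0 1"
}}

```text
clock: 26.65
ee_pos: [0.4117, 0.2049, 0.284]
ee_rot: [0.962, 0.071, 0.262, -0.02]
contact_force: [0.5, -0.1, -0.6]
gripper_width: 1.001
grip_force: 0.0
```

>>> {"method": "jog_arm", "body": {
  "rows": "0 0 0 0 0 0 1; 0 0 0 0 0 0 1; 0 0 0 0 0 0 1; 0 0 0 0 0 0 1; 0 0 0 0 0 0 1; 0 0 0 0 0 0 1; 0 0 0 0 0 0 1; 0 0 0 0 0 0 1"
}}

```text
clock: 27.32
ee_pos: [0.4111, 0.2044, 0.2796]
ee_rot: [0.963, 0.071, 0.258, -0.019]
contact_force: [0.5, 0.7, -0.2]
gripper_width: 0.998
grip_force: 0.0
```

```bash
python3 - <<'E'
from m import *
im,d=grab('wrist'); s=bot.state(); W,P=wcloud(d,s); Q=(W-o)
h=Q@a; r=np.linalg.norm(Q-h[...,None]*a,axis=-1)
for lo,hi,ra,rb in((.003,.018,.034,.057),(.07,.09,.014,.026),(.055,.076,0,.008)):
    k=(h>lo)&(h<hi)&(r>ra)&(r<rb)&(d>0); X=RT.inv().apply(Q[k]); print(k.sum(),np.percentile(h[k],[5,50,95]).round(4) if k.sum() else '', np.linalg.lstsq(np.c_[X[:,:2],np.ones(len(X))],-X[:,2],rcond=None)[0].round(4))
print(s['ee_pos'],s['contact_force'],s['grip_force'])
sc,_=grab('scene')
cv2.imwrite('pics/f.png',np.vstack([cv2.resize(im[:,:,::-1],(480,300)),cv2.resize(sc[30:330,150:630,::-1],(480,300))]))
E
```

```text
4391 [0.0091 0.0103 0.0115] [0.0003 0.0015 0.0103]
2143 [0.079  0.0801 0.0812] [-0.0032  0.0018  0.0801]
231 [0.0669 0.0698 0.0712] [ 0.0178 -0.0331  0.0696]
[0.41109525 0.20443221 0.27969998] [ 0.58563464  0.32039957 -0.39013949] 0.0
```

View pics/f.png

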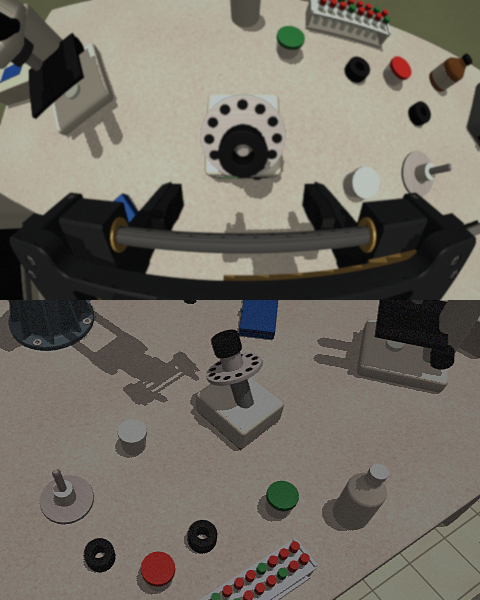

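The disc face measures 10.3 mm, the collar top 80.1 mm (nominal 80) and the shaft tip 69.8 mm along the axis. Both parts are seated flush: the collar is at (242,150) in the upper wrist view and (226,344) in the lower scene view. The pots stand where they were and the gripper is clear.

```bash
python3 -c "
from plant import order; print(order.sign_off())"
```

```text
the job is handed in; nothing more can be done
None
```

The carrier is home on the flange, the clamp collar sits flush on its hub, the pots are undisturbed, and the job was handed in at about 27 s.

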